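# Clamp a cut glass tube on the roller stand to the set pressure

## Robot

A 6-joint arm with a two-finger parallel gripper is mounted at the origin on a cart in front of the work surface, level with it; the furniture and walls round the work are solid. World frame = base frame: x ahead of the robot, y to its left, z up, the work surface at z = 0. Lengths are in m, angles in rad, forces in N, time in s.
With the tool pointing down it reaches from about 0.4 to 0.925 m from the base axis. Payload 3.4 kg.
Tool frame: the origin (TCP) lies on the centre line of the jaws, within the pads' length; the fingertips stand 19 mm ahead of it and the grasp point (between the pads) is the TCP; z points along the fingers, x is the direction in which the jaws open and shut, and the axes are right-handed (so a half turn about z gives the same grasp; the last joint's range is limited). The gripper opens to 85 mm and grips with 20 to 120 N. Pads are 22 mm wide; open, the fingers measure 114 mm over their backs; the gripper's body (76 mm by 85 mm) begins 54 mm behind the grasp point. The pads swing forward as they close: fully open they stand 13 mm farther back than shut.
Start: joints at [-1.24, 0.307, 1.506, -0, 1.328, -0.073], TCP at [0.226, -0.529, 0.25] pointing down, gripper open.
Joint ranges: [-3.12, 3.12], [-1.05, 2.28], [0.14, 2.33], [-1.42, 4.57], [0.1, 2.73], [-2.68, 2.68]. Speed limits (rad/s): [2.57, 2.57, 3.14, 3.14, 3.14, 3.14].

## Interface

Orientations are given as a unit quaternion [x, y, z, w].
In Python, from bench import bot gives the robot as it stands. The module is installed in compiled form; this text tells all that it offers.
- The arm moves only by the tool send_rows, never from a script. Its argument "steps" is a list of rows, each a list of 5 numbers: the shift along the tool's x, y, z in cm, then the turn about the tool's z in rad, then the opening, from -1 (shut) to 1 (fully open), so that 0 is half open. A call has 1 to 10 rows; each row is the pose to reach, as a shift and turn from the pose measured when the call began, along the tool's axes at that moment; what a row does not reach only later rows make up. A row lasts 1/10 s, in which the tool goes at most 50 mm and 8.59 degrees, less where a joint would pass 70% of its speed; a pose out of reach is approached as far as the arm can. A call with a gripper value outside its range is refused whole. The fingers move at their own pace and stop on an object; "newtons" is the grip in N (left out, the last holds). Time passes only in rows, so rows that repeat a pose let the fingers close. It gives the time, the measured TCP pose, the force and the opening at its end, in the units of the state.
- bot.get_obs(): the state, without advancing time (a new reading comes with each control period).
- bot.capture(name): name is "scene" or "side" or "wrist"; returns the picture (384x512x3 uint8, red, green, blue); there is no depth.
- bot.calibration(name): a dict with "camera_matrix" (3x3 intrinsics, pixels), "extrinsics" (4x4, takes a point from world to camera coordinates). Camera axes: x right, y down, z forward; pixel columns grow to the right and rows downward; lengths in m; the calibration is good to about 2 mm. The wrist camera is an equidistant fisheye: a pixel r from the principal point sees the ray r / f radians off the axis. A picture is of the moment at which its call begins: read the wrist's pose just before it. calibration takes no time and is no camera call; for the wrist camera it gives the pose at the moment of the call.
- bot.hand_in(): hands the job in, once; it reports no verdict.
Trained networks look in the newest picture that a camera, given by its name, has taken for a name from the list of things; names that differ only in an ending like _2 or _b are one class to them, and where a whole thing is asked for, a point or a joint stands for the part that bears it (a point fixed in the world has none). Each returns a list of dicts, best first, with "confidence" (0 to 1); they miss things now and then, are a little off and sometimes report something else, mostly with a low value. They report only what shows in the picture. A call takes as long as a camera call.
- bot.masks_of(camera, label): "region" (384x512 bool, what is visible of it).
- bot.landmark_of(camera, label): "position" ([x, y, z] in m, in world coordinates, good to about 4 mm: a listed point, or the origin of a listed thing).
The state is a dict: "time": time; "q": joint angles; "joint_vel": joint speeds; "tau": joint torques, N m; "position": TCP position; "eef_rot": TCP orientation; "wrist_force": force on the tool from outside, world axes, zero at the start; "wrist_torque": the same for the moment, N m; "opening": opening from 0.0 (shut) to 1.0 (fully open).
Only numpy, scipy, OpenCV 4.12 (cv2) and the standard library are available. Lean on these libraries where they do the work, as an engineer would, in place of code of your own. Each camera call takes 0.05 s, during which the arm holds its last target.

## Task

Lay the loose glass tube in the roller stand so that it rests about centred on both pairs of rollers, and let go of it. Swing the grey arm with the pressure roller over the tube until it meets its stop, then turn the black knob on the arm clockwise (seen from above) until the sliding index of its force gauge stands at the long bold mark, and let go. Glass is brittle: set it down gently, never wind the index far past the mark, and leave the cup, the crucible and the hex key where they are.

Things in the scene. Friction and masses are not known exactly. Their poses are not given: they have to be found in the camera images.
- tube_mid (a point): Centre of the loose cut glass tube: straight, whitish, 12 mm outside diameter, 140 mm long, 25 g, lying on the bench right of the stand, near the right edge. Its x axis runs along the tube. All other glass tubes here are thinner and necked and stand in a mug or a rack.
- nest (a point): Where the middle of the seated tube belongs, 44.3 mm above the bench: the tube's axis shall pass through it along this frame's y axis; x points from the bed to the post, z up. For 31 mm either side along y nothing stands above the 10 mm base plate, so fingers can go down there.
- stand: Tube stand, fixed to the bench: base plate 186 x 150 x 10 mm; two roller blocks 45 mm either side of the nest along y, each with two black rubber rollers (16 mm diameter, axes along y, 21 mm apart, 35 mm above the bench; they do not turn) that form the trough for the tube; a post behind. Origin on the bench under the nest, axes as the nest.
- post_axis (a point): On the vertical axis of the post about which the arm swings, 100 mm above the bench and 100 mm from the nest along the nest's +x. The hub on it is 40 mm in diameter and reaches 121 mm above the bench.
- swing_arm (a joint): Angle of the grey arm about the post, rad: 0 when it lies over the tube, at its stop (pointing along the nest's -x); grows counter-clockwise seen from above, out to the nest's -y side, up to 2.4. Starts swung out. Friction 0.12 N m (1 to 2 N at its end); stays where it is left. Turning the knob clockwise presses the arm to its stop.
- head (a point): Middle of the round housing at the free end of the arm, 100 mm from the post axis: 33 mm diameter, from 98 to 118 mm above the bench; moves with the arm. Under it hangs a fork (22 x 24 mm) with the black pressure roller, 18 mm diameter, lowest 53 to 57 mm above the bench at the start. Pressed on the tube its spring gives 3 N at first touch and 3 N per mm; the tube breaks at 22 N.
- knob_grip (a point): Centre of the black fluted knob on the arm's head: 37 mm diameter, 28 mm high, from 124 to 152 mm above the bench, axis vertical. Turns in place, friction about 0.1 N m, stays where left. Clockwise lowers the roller 2.55 mm per rad. The gap to the tube differs at the start: the index stirs after 1.1 to 2.4 rad or so, then slides 7.6 mm per rad of knob; 2.7 to 4 rad reach the mark.
- index_tip (a point): Tip of the small black sliding index of the force gauge, a level white scale plate 46 x 32 mm, 98 mm above the bench at first, centred 34 mm beside the knob's axis (to the nest's +y when the arm is in); the gauge sinks with the screw. Under load the index slides along the arm toward the post, 3 mm per mm of spring travel. Unloaded it stands 12 mm short of the mark; 7 mm past it the tube breaks.
- gauge_mark (a point): Set mark on the gauge, the only long bold line across the scale (13 x 2.2 mm, ticks are 3 mm apart): the index's tip shall come to stand at its inner end, this point, level with the knob's axis. Its x axis points along the arm to the post, the way the index slides; moves with the arm.
- cup: Steel cup, 60 mm diameter, 101 mm high, standing left, near the robot; a bystander. Origin under its centre.
- crucible_: Small white crucible, 50 mm diameter, 42 mm high, left of the stand; a bystander. Origin under its centre.
- hex_key: Hex key, 36 x 94 x 7 mm, lying right, near the robot; a bystander. Origin under its centre.

How it is judged:
On the way, in this order (a step that is already met when the one before it is completed fails the run):
1. the tube rests on both pairs of rollers, let go (x of tube_mid in the frame of nest between -0.003 and 0.003 m and y of tube_mid in the frame of nest between -0.015 and 0.015 m and z of tube_mid in the frame of nest between -0.002 and 0.002 m and angle between the x axis of tube_mid and the y axis of nest, either way round below 0.06 rad and contact force between the fingers and anything else below 0.1 N), for 0.2 s.
2. the arm is swung over the tube to its stop (value of joint swing_arm below 0.05 rad), for 0.1 s.
At the end, for the whole second after the job is handed in: Index within 2 mm of the set mark; arm within 0.06 rad of its stop; roller pressing on the tube with over 10 N; tube seated on both roller pairs: within 15 mm of centre along the bed, 3 mm across, 2 mm in height, parallel within 0.06 rad (horizontal distance between index_tip and gauge_mark below 0.002 m and value of joint swing_arm below 0.06 rad and contact force between swing_arm and tube above 10 N and x of tube_mid in the frame of nest between -0.003 and 0.003 m and y of tube_mid in the frame of nest between -0.015 and 0.015 m and z of tube_mid in the frame of nest between -0.002 and 0.002 m and angle between the x axis of tube_mid and the y axis of nest, either way round below 0.06 rad); the robot touches nothing.
It fails at once if the tube is crushed: the pressure roller bears on it with more than 22 N (contact force between swing_arm and tube above 22 N).
It fails at once if the tube is pressed or dropped onto the stand with more than 20 N before the pressure roller is on it (contact force between tube and stand above 20 N and contact force between swing_arm and tube below 1 N).
It fails at once if the cup, the crucible or the hex key is moved by more than 20 mm (distance of any of cup, crucible_, hex_key from where it was at the start of the episode above 0.02 m).
It also fails if it takes over 72 s, if anything falls off the work surface, if the arm or the gripper's body presses on something with over 40 N, if the wrist force passes 120 N, or if a joint passes its speed limit or range.

## Working session

There is one attempt and no reset: what is moved stays moved. The work goes in short steps, Python scripts to look and compute and a tool call to move; the robot and the scene stay as the last step left them, time stands still between calls to the robot, and variables do not carry over. Pictures are saved under pics/ and viewed, and the job is handed in when it is done.

Besides the shell and the picture viewer there is one more tool, called after "Request:" by a JSON object that holds its "fn" and its "kwargs". send_rows: Moves the arm, as the interface text tells. Its arguments: {"type":"object","properties":{"steps":{"type":"array"},"newtons":{"type":"number"}},"required":["steps"]}

```bash
mkdir -p pics
cat > h.py <<'E'
import numpy as np, cv2
from bench import bot
def cap(n,fn):
    im=bot.capture(n); cv2.imwrite('pics/'+fn,im[:,:,::-1]); return im
def P(o): 
    return {k:np.round(v,4).tolist() for k,v in o.items() if k in('time','position','eef_rot','wrist_force','opening','q')}
E
python3 - <<'E'
from h import *
print(P(bot.get_obs()))
for c in('scene','side','wrist'):
    cap(c,c+'0.png')
    for l in ('tube_mid','nest','post_axis','head','knob_grip','index_tip','gauge_mark','stand','cup','crucible_','hex_key'):
        r=bot.landmark_of(c,l)
        print(c,l,[(np.round(d['position'],4).tolist(),round(d['confidence'],2)) for d in r[:2]])
        if bot.get_obs()['time']>3: pass
print(bot.get_obs()['time'])
E
```

```text
{'time': 0.0, 'q': [-1.2395, 0.3076, 1.5077, 0.0, 1.3284, -0.0735], 'position': [0.2262, -0.5279, 0.2494], 'eef_rot': [0.8348, -0.5506, -0.0008, -0.0006], 'wrist_force': [0.1542, 0.3645, -0.6994], 'opening': 0.9983}
scene tube_mid [([0.5031, -0.2393, 0.0021], 0.6)]
scene nest [([0.552, -0.0618, 0.0517], 0.68)]
scene post_axis [([0.6478, -0.0495, 0.1041], 0.72)]
scene head []
scene knob_grip [([0.6908, -0.1482, 0.1366], 0.43)]
scene index_tip []
scene gauge_mark [([0.6602, -0.1541, 0.0957], 0.59)]
scene stand [([0.5478, -0.0631, 0.0046], 0.58)]
scene cup [([0.4067, 0.2157, -0.0001], 0.68)]
scene crucible_ [([0.5233, 0.1047, -0.0006], 0.69)]
scene hex_key [([0.3079, -0.2247, -0.0003], 0.48)]
side tube_mid [([0.5014, -0.2405, 0.0052], 0.76)]
side nest [([0.5473, -0.0649, 0.0466], 0.84)]
side post_axis [([0.6491, -0.0481, 0.0968], 0.97)]
side head [([0.6898, -0.1425, 0.1048], 0.77)]
side knob_grip [([0.6893, -0.1471, 0.1374], 0.6), ([0.3046, -0.2245, 0.0026], 0.44)]
side index_tip []
side gauge_mark [([0.6621, -0.155, 0.097], 0.58)]
side stand [([0.5535, -0.0633, 0.003], 0.81)]
side cup []
side crucible_ [([0.5222, 0.105, 0.0016], 0.79)]
side hex_key [([0.3062, -0.2236, 0.0019], 0.75)]
wrist tube_mid []
wrist nest []
wrist post_axis [([0.3088, -0.2276, -0.0035], 0.46)]
wrist head []
wrist knob_grip []
wrist index_tip []
wrist gauge_mark []
wrist stand []
wrist cup []
wrist crucible_ []
wrist hex_key []
1.8
```

View pics/scene0.png

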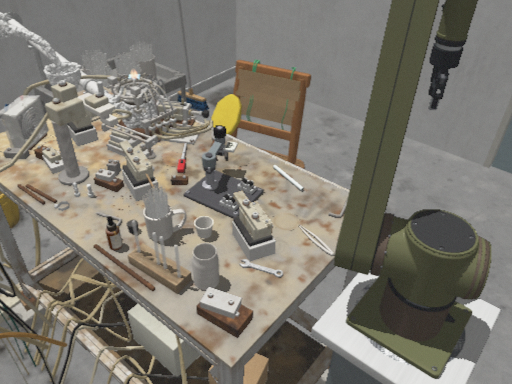

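View pics/side0.png

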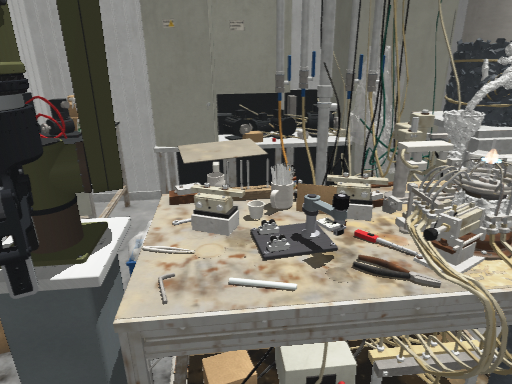

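View pics/wrist0.png

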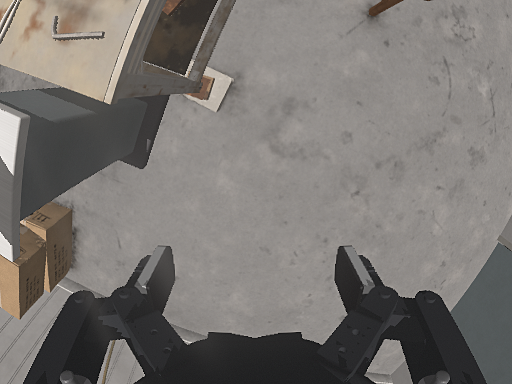

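The side view shows the tube from (229,282) to (297,287), and the stand with its arm swung out to the back right. The scene view has the tube at (288,178). Next I'll measure the tube axis and the stand's yaw.

```bash
cat >> h.py <<'E'
def ray(cam,uv):
    c=bot.calibration(cam);K=np.array(c['camera_matrix']);T=np.array(c['extrinsics'])
    R=T[:3,:3];o=-R.T@T[:3,3]
    if cam=='wrist':
        d=np.array([(uv[0]-K[0,2])/K[0,0],(uv[1]-K[1,2])/K[1,1]]);r=np.hypot(*d)
        v=np.array([*(d/r*np.sin(r) if r>0 else d),np.cos(r)])
    else: v=np.linalg.inv(K)@np.array([uv[0],uv[1],1.])
    return o,R.T@v
def onz(cam,uv,z):
    o,d=ray(cam,uv);return o+d*(z-o[2])/d[2]
def proj(cam,p):
    c=bot.calibration(cam);K=np.array(c['camera_matrix']);T=np.array(c['extrinsics'])
    q=T[:3,:3]@np.array(p)+T[:3,3]
    if cam=='wrist':
        rr=np.hypot(q[0],q[1]);t=np.arctan2(rr,q[2]);d=q[:2]/rr*t
        return np.array([K[0,0]*d[0]+K[0,2],K[1,1]*d[1]+K[1,2]])
    q=K@q;return q[:2]/q[2]
E
python3 - <<'E'
from h import *
for c in('scene','side'):
    m=bot.masks_of(c,'tube_mid')
    for d in m[:2]:
        r=d['region'];ys,xs=np.nonzero(r)
        print(c,d['confidence'],r.sum(),xs.min(),xs.max(),ys.min(),ys.max())
    r=m[0]['region'];ys,xs=np.nonzero(r)
    pts=np.array([onz(c,(x,y),0.006)[:2] for x,y in zip(xs,ys)])
    mu=pts.mean(0);u,s,vt=np.linalg.svd(pts-mu);t=(pts-mu)@vt[0]
    print(mu,vt[0],np.arctan2(vt[0][1],vt[0][0]),t.min(),t.max(),mu+vt[0]*(t.min()+t.max())/2)
for c in('scene','side'):
    print(c,[ (round(d['confidence'],2),d['region'].sum()) for d in bot.masks_of(c,'stand')])
    im=cap(c,c+'1.png')
    x,y,w,h=(180,110,100,110) if c=='scene' else (240,180,120,90)
    cv2.imwrite(f'pics/{c}1c.png',cv2.resize(im[y:y+h,x:x+w,::-1],None,fx=6,fy=6,interpolation=cv2.INTER_CUBIC)[:600,:800])
E
```

```text
Traceback (most recent call last):
IndexError: list index out of range
```

Run:
```python
from h import *
for c in('side',):
    m=bot.masks_of(c,'tube_mid')
    for d in m[:2]:
        r=d['region'];ys,xs=np.nonzero(r)
        print(c,d['confidence'],r.sum(),xs.min(),xs.max(),ys.min(),ys.max())
    if not m: continue
    r=m[0]['region'];ys,xs=np.nonzero(r)
    pts=np.array([onz(c,(x,y),0.006)[:2] for x,y in zip(xs,ys)])
    mu=pts.mean(0);u,s,vt=np.linalg.svd(pts-mu,full_matrices=False);t=(pts-mu)@vt[0]
    print(mu,vt[0],np.arctan2(vt[0][1],vt[0][0]),t.min(),t.max(),mu+vt[0]*(t.min()+t.max())/2)
for c in('scene','side'):
    im=cv2.imread('pics/'+c+'0.png')
    x,y,w,h=(180,110,130,100) if c=='scene' else (240,185,120,90)
    cv2.imwrite(f'pics/{c}1c.png',cv2.resize(im[y:y+h,x:x+w],None,fx=6,fy=6,interpolation=cv2.INTER_CUBIC)[:600,:800])
print(bot.get_obs()['time'])
```

```text
side 0.82 297 230 296 278 288
[ 0.49959256 -0.24113512] [ 0.96386278 -0.26639923] -0.26965531703002715 -0.06821425432250727 0.07038781302010833 [ 0.50064007 -0.24142464]
1.9
```

View pics/scene1c.png

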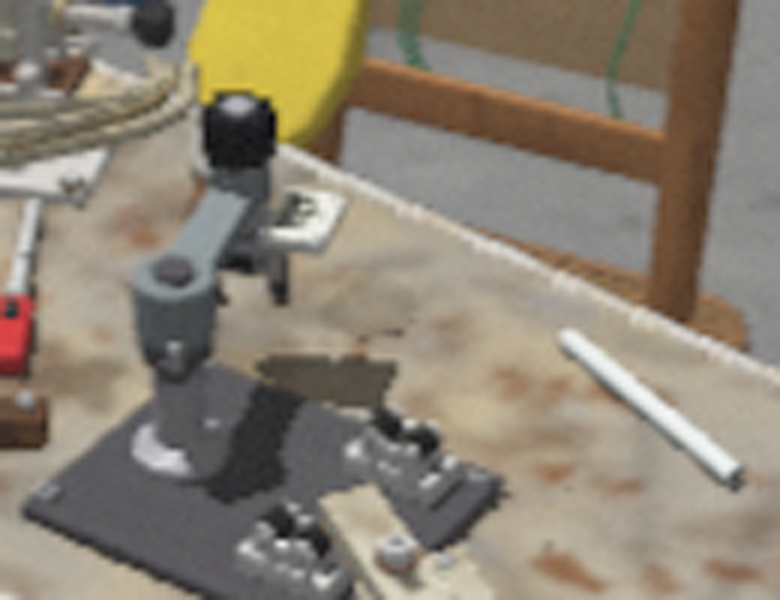

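View pics/side1c.png

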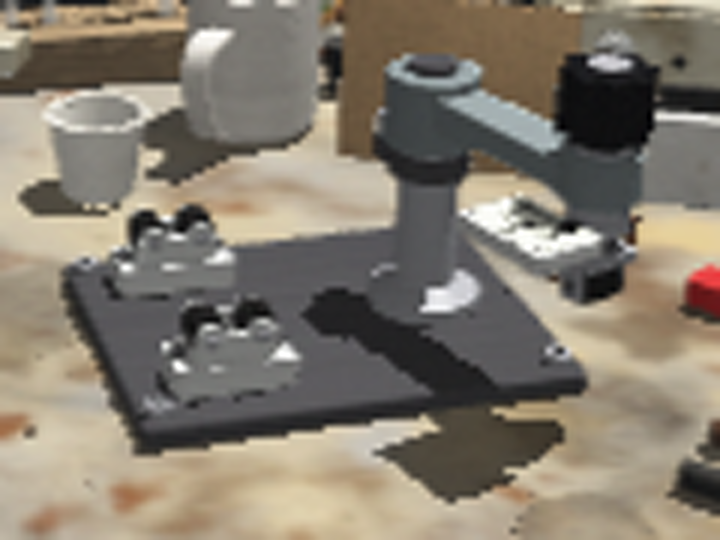

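Run:
```python
from h import *
for c,off,L in(('side',(240,185),[(68,268),(143,430),(590,380)]),('scene',(180,110),[(22,508),(502,488),(432,550)])):
    for p in L:
        print(c,p,np.round(onz(c,((p[0]+.5)/6+off[0]-.5,(p[1]+.5)/6+off[1]-.5),0.01),4))
print(onz('side',(215,233),0),onz('side',(193,227),0),onz('side',(238,225),0))
ps=np.array([[.552,-.0618],[.5473,-.0649]]).mean(0);pp=np.array([[.6478,-.0495],[.6491,-.0481]]).mean(0)
print(np.arctan2(*(pp-ps)[::-1]),np.linalg.norm(pp-ps))
print(proj('wrist',[.5,-.241,0]))
```

```text
side (68, 268) [ 4.999e-01 -2.000e-04  1.000e-02]
side (143, 430) [ 0.5156 -0.1424  0.01  ]
side (590, 380) [ 0.6978 -0.1269  0.01  ]
scene (22, 508) [0.6769 0.0303 0.01  ]
scene (502, 488) [ 0.5111 -0.1334  0.01  ]
scene (432, 550) [ 0.5069 -0.0743  0.01  ]
[0.40378166 0.01014075 0.        ] [0.34283303 0.05489043 0.        ] [ 4.68122475e-01  5.10017947e-02 -5.55111512e-17]
0.14621622338393764 0.09986562221305188
[140.9176544  -89.65941536]
```

Request:
{"fn": "send_rows", "kwargs": {"steps": [[-3.9,-9.2,2,0.17,0.2],[-7.8,-18.3,4,0.34,0.2],[-11.6,-27.5,6,0.5,0.2],[-15.5,-36.6,9,0.674,0.2],[-15.5,-36.6,10,0.674,0.2],[-15.5,-36.6,10,0.674,0.2],[-15.5,-36.6,10,0.674,0.2],[-15.5,-36.6,10,0.674,0.2],[-15.5,-36.6,10,0.674,0.2],[-15.5,-36.6,10,0.674,0.2]]}}

```text
time: 2.9
position: [0.5034, -0.2392, 0.1492]
eef_rot: [-0.608, 0.794, 0.001, 0.0]
wrist_force: [-1.2, -0.6, -0.1]
opening: 0.597
```

Run:
```python
from h import *
print(P(bot.get_obs()))
cap('wrist','w1.png')
for l in('tube_mid','nest','post_axis'): print([(np.round(d['position'],4),round(d['confidence'],2)) for d in bot.landmark_of('wrist',l)[:2]])
m=bot.masks_of('wrist','tube_mid')
for d in m[:1]:
    ys,xs=np.nonzero(d['region']);print(d['confidence'],len(xs),xs.min(),xs.max(),ys.min(),ys.max())
    pts=np.array([onz('wrist',(x,y),0.006)[:2] for x,y in zip(xs,ys)])
    mu=pts.mean(0);u,s,vt=np.linalg.svd(pts-mu,full_matrices=False);t=(pts-mu)@vt[0]
    print(mu,np.arctan2(vt[0][1],vt[0][0]),t.min(),t.max(),mu+vt[0]*(t.min()+t.max())/2)
```

```text
{'time': 2.9, 'q': [-0.5199, 0.379, 1.6788, 0.001, 1.0854, 1.3153], 'position': [0.5034, -0.2392, 0.1492], 'eef_rot': [-0.6075, 0.7943, 0.0009, 0.0001], 'wrist_force': [-1.1665, -0.5824, -0.0885], 'opening': 0.5973}
[(array([ 0.5008, -0.2402,  0.0038]), 0.63)]
[(array([ 0.5488, -0.0684,  0.0449]), 0.66)]
[]
0.65 1721 251 266 109 250
[ 0.50304905 -0.24892194] 2.8515180569419987 -0.06462373083156205 0.07757743870656032 [ 0.49684278 -0.2470694 ]
```

View pics/w1.png

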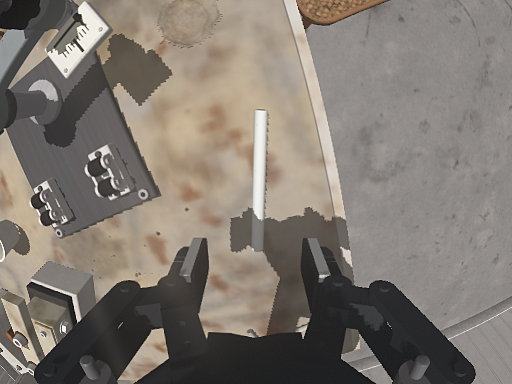

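Request:
{"fn": "send_rows", "kwargs": {"steps": [[0.45,0.2,4,0.027,0.2],[0.45,0.2,8,0.027,0.2],[0.45,0.2,11,0.027,0.2],[0.45,0.2,12.4,0.027,0.2],[0.45,0.2,12.8,0.027,0.2],[0.45,0.2,12.8,0.027,0.2]], "newtons": 30}}

```text
time: 3.75
position: [0.4976, -0.2479, 0.0227]
eef_rot: [-0.594, 0.805, -0.0, -0.0]
wrist_force: [-0.1, -0.0, -0.3]
opening: 0.603
```

Run:
```python
from h import *
print(P(bot.get_obs()))
cap('wrist','w2.png')
```

```text
{'time': 3.75, 'q': [-0.5378, 0.544, 1.806, -0.0007, 0.7914, 1.3327], 'position': [0.4976, -0.2479, 0.0227], 'eef_rot': [-0.5938, 0.8046, -0.0002, -0.0002], 'wrist_force': [-0.1336, -0.0148, -0.2736], 'opening': 0.6032}
```

View pics/w2.png

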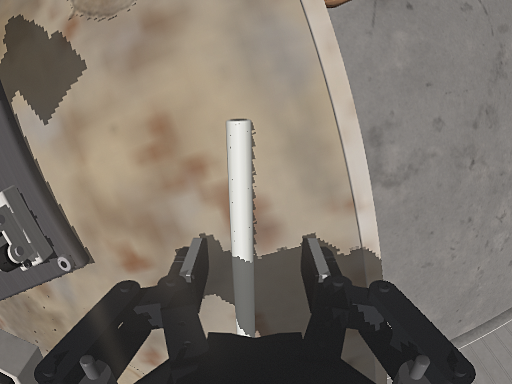

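Request:
{"fn": "send_rows", "kwargs": {"steps": [[-0.5,0,0.1,0,0.2],[-0.5,0,0.1,0,0.0],[-0.5,0,0.1,0,-1],[-0.5,0,0.1,0,-1],[-0.5,0,0.1,0,-1],[-0.5,0,0.1,0,-1],[-0.5,0,0.1,0,-1],[-0.5,0,0.1,0,-1],[-0.5,0,0.1,0,-1],[-0.5,0,0.1,0,-1]], "newtons": 30}}

```text
time: 4.8
position: [0.5, -0.2432, 0.023]
eef_rot: [-0.594, 0.804, -0.001, 0.0]
wrist_force: [0.6, 1.0, 6.0]
opening: 0.121
```

Request:
{"fn": "send_rows", "kwargs": {"steps": [[0,0,-1,0,-1],[0,0,-4,0,-1],[0,0,-8,0,-1],[0,0,-12,-0.1,-1],[0,0,-13,-0.2,-1],[0,0,-13,-0.3,-1]]}}

```text
time: 5.4
position: [0.5014, -0.244, 0.1565]
eef_rot: [0.709, -0.705, 0.004, -0.001]
wrist_force: [0.3, 0.2, 0.5]
opening: 0.122
```

Run:
```python
from h import *
print(P(bot.get_obs()))
cap('wrist','w3.png')
for l in('nest','post_axis','tube_mid'): print([(np.round(d['position'],4),round(d['confidence'],2)) for d in bot.landmark_of('wrist',l)[:2]])
cap('side','s3.png')
```

```text
{'time': 5.4, 'q': [-0.5283, 0.3667, 1.6772, -0.0004, 1.0888, 1.0373], 'position': [0.5014, -0.244, 0.1565], 'eef_rot': [0.709, -0.7052, 0.0044, -0.0009], 'wrist_force': [0.2858, 0.2459, 0.5056], 'opening': 0.122}
[(array([ 0.5494, -0.0682,  0.0432]), 0.81)]
[(array([ 0.6456, -0.0528,  0.0972]), 0.95)]
[(array([ 0.5008, -0.2478,  0.1406]), 0.64)]
```

View pics/w3.png

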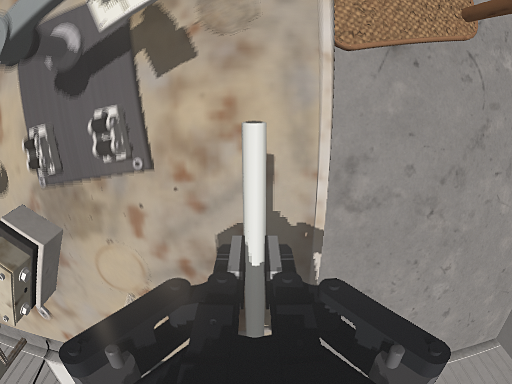

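View pics/s3.png

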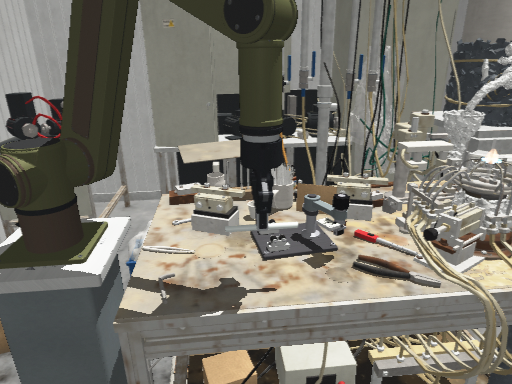

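Request:
{"fn": "send_rows", "kwargs": {"steps": [[-3,-1,-2,-0.15,-1],[-6,-2,-3,-0.3,-1],[-9,-3,-3,-0.45,-1],[-12,-4,-3,-0.6,-1],[-15,-4.9,-3,-0.75,-1],[-17.9,-4.9,-3,-0.9,-1],[-17.9,-4.9,-3,-1.05,-1],[-17.9,-4.9,-3,-1.2,-1],[-17.9,-4.9,-3,-1.35,-1],[-17.9,-4.9,-3,-1.5,-1]]}}

```text
time: 6.65
position: [0.548, -0.0635, 0.1817]
eef_rot: [0.999, -0.033, -0.0, 0.0]
wrist_force: [0.4, 0.0, -0.1]
opening: 0.12
```

Request:
{"fn": "send_rows", "kwargs": {"steps": [[0,0,0,-0.14,-1],[0,0,0,-0.22,-1],[0,0,0,-0.22,-1],[0,0,0,-0.22,-1]]}}

```text
time: 7.05
position: [0.5477, -0.0634, 0.1812]
eef_rot: [0.997, 0.075, -0.001, 0.0]
wrist_force: [-0.0, 0.9, -0.1]
opening: 0.123
```

Run:
```python
from h import *
o=bot.get_obs();print(P(o));q=o['eef_rot'];print('yaw',2*np.arctan2(q[1],q[0]))
cap('wrist','w4.png')
for l in('nest','post_axis','tube_mid','stand'): print(l,[(np.round(d['position'],4),round(d['confidence'],2)) for d in bot.landmark_of('wrist',l)[:2]])
cap('side','s4.png')
for l in('nest','post_axis','tube_mid','stand'): print(l,[(np.round(d['position'],4),round(d['confidence'],2)) for d in bot.landmark_of('side',l)[:2]])
```

```text
{'time': 7.05, 'q': [-0.1913, 0.3373, 1.6513, -0.001, 1.1547, -0.3414], 'position': [0.5477, -0.0634, 0.1812], 'eef_rot': [0.9972, 0.0752, -0.0009, 0.0002], 'wrist_force': [-0.0081, 0.8502, -0.0509], 'opening': 0.123}
yaw 0.15054261268110378
nest [(array([ 0.5493, -0.0698,  0.0409]), 0.94)]
post_axis [(array([ 0.6458, -0.0524,  0.0972]), 0.74)]
tube_mid [(array([ 0.5477, -0.0649,  0.1639]), 0.97)]
stand [(array([ 0.5464, -0.0647, -0.0008]), 0.73)]
nest [(array([ 0.5493, -0.0677,  0.0473]), 0.96), (array([ 0.6868, -0.1453,  0.1035]), 0.71)]
post_axis [(array([ 0.6446, -0.0494,  0.0966]), 0.94)]
tube_mid [(array([ 0.5473, -0.0638,  0.1628]), 0.6)]
stand [(array([ 0.5499, -0.067 ,  0.0025]), 0.77)]
```

View pics/w4.png

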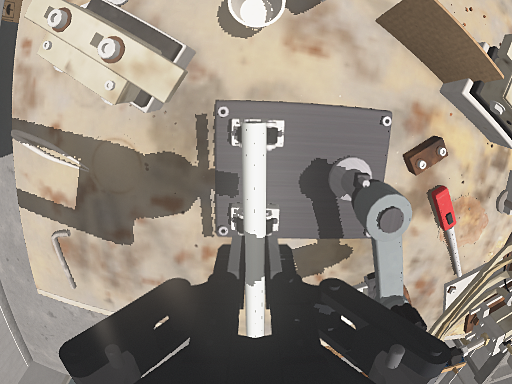

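Run:
```python
from h import *
im=cv2.imread('pics/w4.png')
cv2.imwrite('pics/w4c.png',cv2.resize(im[90:250,200:400],None,fx=4,fy=3.75,interpolation=cv2.INTER_CUBIC))
for p in [(223,112),(386,121),(222,231)]: print(np.round(onz('wrist',p,0.012),4))
```

```text
[ 0.5077 -0.0069  0.012 ]
[0.6747 0.0147 0.012 ]
[ 0.5224 -0.135   0.012 ]
```

View pics/w4c.png

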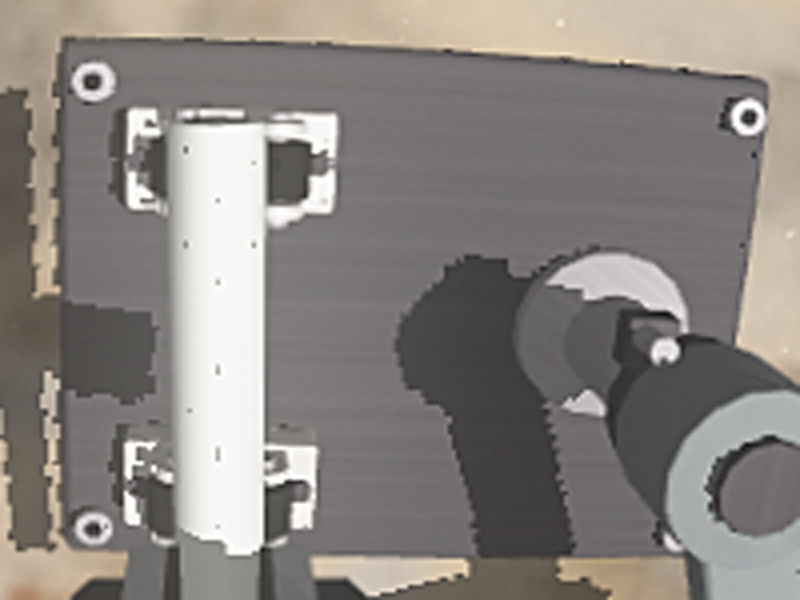

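Request:
{"fn": "send_rows", "kwargs": {"steps": [[0.08,0.25,3,0.03,-1],[0.08,0.25,6,0.03,-1],[0.08,0.25,8.5,0.03,-1],[0.08,0.25,9.4,0.03,-1],[0.08,0.25,9.4,0.03,-1],[0.08,0.25,9.4,0.03,-1]]}}

```text
time: 8.15
position: [0.5499, -0.0661, 0.0885]
eef_rot: [0.998, 0.062, 0.0, 0.001]
wrist_force: [0.2, 1.3, 0.2]
opening: 0.119
```

Run:
```python
from h import *
o=bot.get_obs();print(P(o));q=o['eef_rot'];print('yaw',2*np.arctan2(q[1],q[0]))
cap('wrist','w5.png')
for l in('nest','post_axis','tube_mid','stand'): print(l,[(np.round(d['position'],4),round(d['confidence'],2)) for d in bot.landmark_of('wrist',l)[:2]])
im=cap('side','s5.png')
im=cv2.imread('pics/w5.png')
cv2.imwrite('pics/w5c.png',cv2.resize(im[50:250,130:330],None,fx=3,fy=3,interpolation=cv2.INTER_CUBIC))
```

```text
{'time': 8.15, 'q': [-0.1952, 0.4483, 1.754, -0.0012, 0.9385, -0.3176], 'position': [0.5499, -0.0661, 0.0885], 'eef_rot': [0.9981, 0.0615, 0.0003, 0.0006], 'wrist_force': [0.2208, 1.2722, 0.2232], 'opening': 0.1193}
yaw 0.12308377505086296
nest [(array([ 0.5459, -0.0672,  0.0413]), 0.7), (array([ 0.3106, -0.2241, -0.0035]), 0.59)]
post_axis [(array([ 0.6454, -0.0523,  0.0969]), 0.56)]
tube_mid [(array([ 0.5501, -0.0685,  0.0714]), 0.66)]
stand [(array([ 0.5449, -0.0628, -0.0022]), 0.86)]
```

View pics/w5c.png

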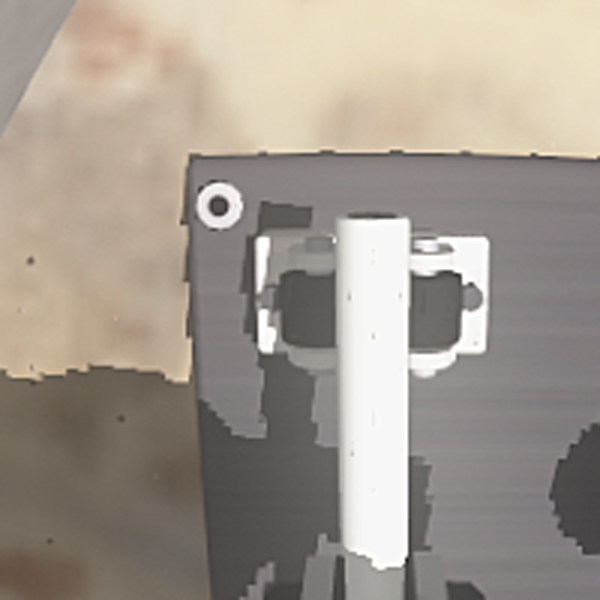

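Request:
{"fn": "send_rows", "kwargs": {"steps": [[0,0,1.0,0,-1],[0,0,1.7,0,-1],[0,0,2.1,0,-1],[0,0,2.3,0,-1],[0,0,2.4,0,-1],[0,0,2.4,0,-1]]}}

```text
time: 9.05
position: [0.5497, -0.0661, 0.0645]
eef_rot: [0.998, 0.062, 0.0, 0.001]
wrist_force: [0.4, 0.6, -0.3]
opening: 0.12
```

Request:
{"fn": "send_rows", "kwargs": {"steps": [[0,0,0.05,0,-1],[0,0,0.1,0,-1],[0,0,0.1,0,-1]]}}

```text
time: 9.35
position: [0.5498, -0.0661, 0.0636]
eef_rot: [0.998, 0.062, 0.0, 0.001]
wrist_force: [-0.9, 0.5, -0.4]
opening: 0.123
```

Request:
{"fn": "send_rows", "kwargs": {"steps": [[0,0,0.05,0,-1],[0,0,0.1,0,-1],[0,0,0.1,0,-1]]}}

```text
time: 9.65
position: [0.5497, -0.0661, 0.0626]
eef_rot: [0.998, 0.062, 0.0, 0.001]
wrist_force: [0.3, 0.3, -0.6]
opening: 0.121
```

Request:
{"fn": "send_rows", "kwargs": {"steps": [[0,0,0.05,0,-1],[0,0,0.1,0,-1],[0,0,0.1,0,-1]]}}

```text
time: 9.95
position: [0.5497, -0.0661, 0.0618]
eef_rot: [0.998, 0.062, 0.0, 0.001]
wrist_force: [-0.8, -0.3, 2.1]
opening: 0.122
```

Request:
{"fn": "send_rows", "kwargs": {"steps": [[0,0,0,0,-0.6],[0,0,0,0,-0.4],[0,0,0,0,-0.2],[0,0,0,0,0],[0,0,0,0,0],[0,0,0,0,0]]}}

```text
time: 10.55
position: [0.5497, -0.0661, 0.0617]
eef_rot: [0.998, 0.062, 0.0, 0.001]
wrist_force: [0.5, -0.1, -0.7]
opening: 0.499
```

Run:
```python
from h import *
print(P(bot.get_obs()))
cap('wrist','w6.png')
for c in('wrist','side'):
  if c=='side': cap(c,'s6.png')
  for l in('nest','tube_mid'): print(l,[(np.round(d['position'],4),round(d['confidence'],2)) for d in bot.landmark_of(c,l)[:2]])
```

```text
{'time': 10.55, 'q': [-0.1953, 0.4846, 1.78, -0.0013, 0.8759, -0.3176], 'position': [0.5497, -0.0661, 0.0617], 'eef_rot': [0.9981, 0.0616, 0.0004, 0.0006], 'wrist_force': [0.537, -0.0853, -0.7162], 'opening': 0.4991}
nest [(array([ 0.5476, -0.0663,  0.0428]), 0.67)]
tube_mid [(array([ 0.5495, -0.0676,  0.041 ]), 0.84)]
nest [(array([ 0.548 , -0.0646,  0.0484]), 0.96)]
tube_mid []
```

View pics/w6.png

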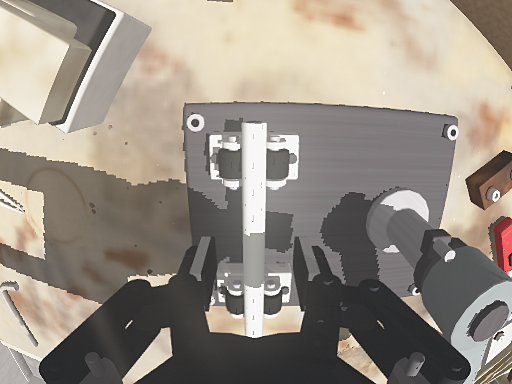

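The tube lies in both roller pairs: tube columns 242–266 in the picture, between rollers at (229,163) and (282,163). Now I'll lift straight up.

Request:
{"fn": "send_rows", "kwargs": {"steps": [[0,0,-1,0,0],[0,0,-4,0,0],[0,0,-8,0,0],[0,0,-13,0,0],[0,0,-18,-0.1,0.3],[0,0,-20,-0.25,0.3],[0,0,-20,-0.4,0.3],[0,0,-20,-0.5,0.3]]}}

```text
time: 11.65
position: [0.5499, -0.0659, 0.2643]
eef_rot: [0.951, 0.309, 0.002, 0.002]
wrist_force: [0.2, 0.0, -0.6]
opening: 0.649
```

Run:
```python
from h import *
o=bot.get_obs();print(P(o));q=o['eef_rot'];print('yaw',2*np.arctan2(q[1],q[0]))
cap('wrist','w7.png')
for c in('wrist','side'):
  if c=='side': cap(c,'s7.png')
  for l in('nest','tube_mid','knob_grip','head','post_axis','gauge_mark'): print(l,[(np.round(d['position'],4),round(d['confidence'],2)) for d in bot.landmark_of(c,l)[:2]])
```

```text
{'time': 11.65, 'q': [-0.1949, 0.2644, 1.5324, -0.001, 1.3397, -0.8231], 'position': [0.5499, -0.0659, 0.2643], 'eef_rot': [0.951, 0.3091, 0.002, 0.0017], 'wrist_force': [0.1989, 0.0384, -0.6182], 'opening': 0.6489}
yaw 0.6284639070589981
nest [(array([ 0.5483, -0.0665,  0.0427]), 0.9), (array([ 0.5481, -0.0639, -0.0041]), 0.6)]
tube_mid [(array([ 0.5509, -0.0698,  0.0424]), 0.93)]
knob_grip [(array([ 0.6879, -0.143 ,  0.1419]), 0.92)]
head [(array([0.5242, 0.1033, 0.0019]), 0.7), (array([ 0.6907, -0.1418,  0.1085]), 0.64)]
post_axis [(array([ 0.6424, -0.0528,  0.1018]), 0.65), (array([ 0.6902, -0.1424,  0.1054]), 0.15)]
gauge_mark []
nest [(array([ 0.5479, -0.0661,  0.0451]), 0.81)]
tube_mid [(array([ 0.5508, -0.0665,  0.0456]), 0.53)]
knob_grip []
head [(array([ 0.687 , -0.1401,  0.1051]), 0.69)]
post_axis [(array([ 0.6465, -0.052 ,  0.0971]), 0.9)]
gauge_mark [(array([ 0.6612, -0.1531,  0.1004]), 0.71)]
```

View pics/w7.png

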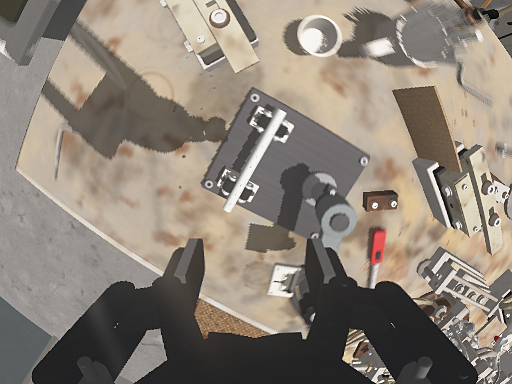

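Request:
{"fn": "send_rows", "kwargs": {"steps": [[1.5,3.5,0,-0.15,0.5],[3.5,7,0,-0.3,0.5],[5,11,0,-0.45,0.5],[6.7,14.4,0,-0.6,0.5],[6.7,14.4,0,-0.75,0.5],[6.7,14.4,0,-0.9,0.5],[6.7,14.4,0,-1.05,0.5],[6.7,14.4,0,-1.2,0.5],[6.7,14.4,0,-1.35,0.5],[6.7,14.4,0,-1.5,0.5]]}}

```text
time: 13.35
position: [0.6879, -0.1437, 0.2615]
eef_rot: [0.485, 0.875, -0.0, 0.0]
wrist_force: [0.3, 0.3, -0.4]
opening: 0.749
```

Request:
{"fn": "send_rows", "kwargs": {"steps": [[0,0,2,-0.12,0.5],[0,0,4,-0.12,0.5],[0,0,4,-0.12,0.5],[0,0,4,-0.12,0.5]]}}

```text
time: 13.75
position: [0.6878, -0.1437, 0.2212]
eef_rot: [0.432, 0.902, -0.001, -0.0]
wrist_force: [-0.2, -0.4, 1.0]
opening: 0.748
```

Run:
```python
from h import *
o=bot.get_obs();print(P(o));q=o['eef_rot'];print('yaw',2*np.arctan2(q[1],q[0]))
cap('wrist','w8.png')
for c in('wrist','side'):
  if c=='side': cap(c,'s8.png')
  for l in('knob_grip','head','post_axis'): print(l,[(np.round(d['position'],4),round(d['confidence'],2)) for d in bot.landmark_of(c,l)[:2]])
print(proj('wrist',[.689,-.1435,.152]))
```

```text
{'time': 13.75, 'q': [-0.2656, 0.5047, 1.2531, -0.001, 1.3846, -2.514], 'position': [0.6878, -0.1437, 0.2212], 'eef_rot': [0.4318, 0.902, -0.0005, -0.0003], 'wrist_force': [-0.1672, -0.4371, 0.9825], 'opening': 0.7476}
yaw 2.248636774289035
knob_grip [(array([ 0.6888, -0.1433,  0.1401]), 0.81)]
head [(array([ 0.6872, -0.1413,  0.1069]), 0.84), (array([ 0.544 , -0.0658, -0.0042]), 0.4)]
post_axis [(array([ 0.6451, -0.0492,  0.1004]), 0.97), (array([ 0.5273,  0.1031, -0.0015]), 0.38)]
knob_grip [(array([ 0.69  , -0.1474,  0.1361]), 0.78)]
head [(array([ 0.688 , -0.143 ,  0.1032]), 0.58)]
post_axis [(array([ 0.6499, -0.0513,  0.0972]), 0.57)]
[254.95547763 215.47433462]
```

View pics/w8.png

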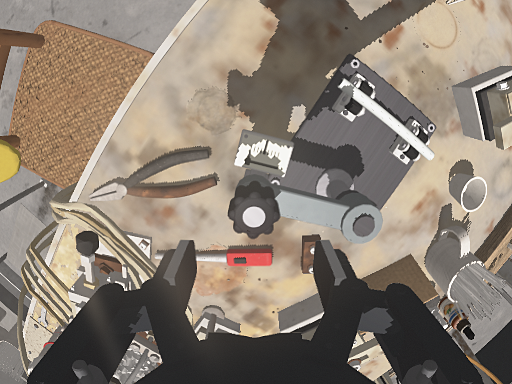

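View pics/s8.png

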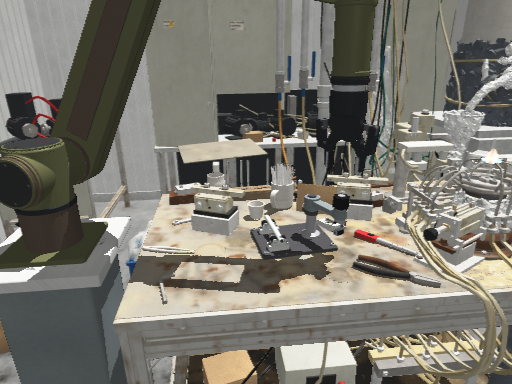

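Request:
{"fn": "send_rows", "kwargs": {"steps": [[-0.1,0.1,2,0,0.5],[-0.1,0.1,4.5,0,0.5],[-0.1,0.1,6.5,0,0.4],[-0.1,0.1,7.5,0,0.2],[-0.1,0.1,7.7,0,0.2],[-0.1,0.1,7.7,0,0]]}}

```text
time: 14.75
position: [0.69, -0.1441, 0.1456]
eef_rot: [0.432, 0.902, -0.0, 0.001]
wrist_force: [-0.3, -0.9, -0.5]
opening: 0.497
```

Run:
```python
from h import *
o=bot.get_obs();print(P(o))
cap('wrist','w9.png')
```

```text
{'time': 14.75, 'q': [-0.2654, 0.5643, 1.3431, -0.001, 1.2321, -2.514], 'position': [0.69, -0.1441, 0.1456], 'eef_rot': [0.4316, 0.902, -0.0003, 0.0011], 'wrist_force': [-0.2518, -0.8591, -0.4785], 'opening': 0.4973}
```

View pics/w9.png

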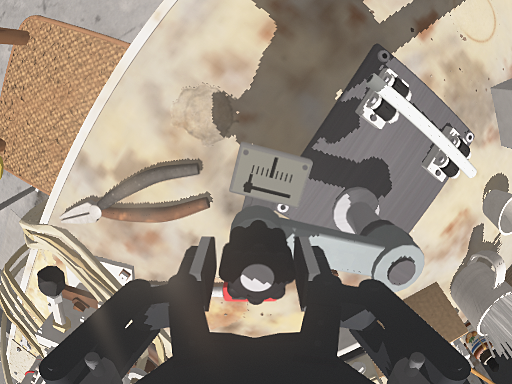

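The knob at (255,265) stands between the fingers. The gauge shows its bold mark at (274,168) and the index at (247,185). I'll grip the knob.

Request:
{"fn": "send_rows", "kwargs": {"steps": [[0,0,0,0,-0.2],[0,0,0,0,-0.5],[0,0,0,0,-0.5],[0,0,0,0,-0.5],[0,0,0,0,-0.5]], "newtons": 40}}

```text
time: 15.3
position: [0.6899, -0.1429, 0.1471]
eef_rot: [0.432, 0.902, 0.001, 0.001]
wrist_force: [-3.1, 5.3, 0.3]
opening: 0.413
```

```bash
cat > arc.py <<'E'
# arc rows: rotate about post by -phi (clockwise) from current pose
from h import *
import sys
post=np.array([float(sys.argv[1]),float(sys.argv[2])]);tot=float(sys.argv[3])
o=bot.get_obs();print(P(o));q=o['eef_rot'];a=2*np.arctan2(q[1],q[0]);print('yaw',a)
p=np.array(o['position'][:2]);r=p-post;print('radius',np.linalg.norm(r),'ang',np.arctan2(r[1],r[0]))
x=np.array([np.cos(a),np.sin(a)]);y=np.array([np.sin(a),-np.cos(a)])
for f in np.arange(.12,tot+.001,.12):
    R=np.array([[np.cos(f),np.sin(f)],[-np.sin(f),np.cos(f)]])
    d=post+R@r*(0.1/np.linalg.norm(r))**min(1,f/0.5)-p
    print(round(f,2),np.round([100*d@x,100*d@y,0,f],2).tolist())
E
python3 arc.py 0.6475 -0.052 1.88
```

```text
{'time': 15.3, 'q': [-0.2645, 0.5624, 1.3426, 0.0009, 1.2342, -2.5139], 'position': [0.6899, -0.1429, 0.1471], 'eef_rot': [0.4316, 0.9021, 0.0006, 0.0011], 'wrist_force': [-3.1418, 5.3418, 0.3072], 'opening': 0.4129}
yaw 2.2490866037261092
radius 0.10028648488776895 ang -1.1340986988872115
0.12 [0.36, -1.15, 0.0, 0.12]
0.24 [0.86, -2.24, 0.0, 0.24]
0.36 [1.49, -3.26, 0.0, 0.36]
0.48 [2.23, -4.21, 0.0, 0.48]
0.6 [3.07, -5.06, 0.0, 0.6]
0.72 [4.02, -5.8, 0.0, 0.72]
0.84 [5.04, -6.43, 0.0, 0.84]
0.96 [6.13, -6.93, 0.0, 0.96]
1.08 [7.27, -7.29, 0.0, 1.08]
1.2 [8.45, -7.52, 0.0, 1.2]
1.32 [9.65, -7.6, 0.0, 1.32]
1.44 [10.84, -7.54, 0.0, 1.44]
1.56 [12.02, -7.34, 0.0, 1.56]
1.68 [13.17, -6.99, 0.0, 1.68]
1.8 [14.27, -6.51, 0.0, 1.8]
```

Request:
{"fn": "send_rows", "kwargs": {"steps": [[0.36,-1.15,0,0.12,-0.5],[0.86,-2.24,0,0.24,-0.5],[1.49,-3.26,0,0.36,-0.5],[2.23,-4.21,0,0.48,-0.5],[3.07,-5.06,0,0.6,-0.5]]}}

```text
time: 15.8
position: [0.6324, -0.1507, 0.1472]
eef_rot: [0.681, 0.732, 0.002, 0.002]
wrist_force: [3.7, 4.1, -6.0]
opening: 0.419
```

```bash
python3 arc.py 0.6475 -0.052 1.4
python3 - <<'E'
from h import *
cap('wrist','w10.png'); print(bot.landmark_of('wrist','knob_grip')[:1])
E
```

```text
{'time': 15.8, 'q': [-0.2999, 0.492, 1.4783, 0.002, 1.1657, -1.9445], 'position': [0.6324, -0.1507, 0.1472], 'eef_rot': [0.6808, 0.7325, 0.002, 0.0021], 'wrist_force': [3.6698, 4.0845, -6.0119], 'opening': 0.4191}
yaw 1.6438729454708367
radius 0.09983994806139923 ang -1.722630806621484
0.12 [0.33, -1.15, 0.0, 0.12]
0.24 [0.8, -2.25, 0.0, 0.24]
0.36 [1.4, -3.29, 0.0, 0.36]
0.48 [2.12, -4.25, 0.0, 0.48]
0.6 [2.95, -5.12, 0.0, 0.6]
0.72 [3.87, -5.88, 0.0, 0.72]
0.84 [4.89, -6.52, 0.0, 0.84]
0.96 [5.97, -7.04, 0.0, 0.96]
1.08 [7.1, -7.42, 0.0, 1.08]
1.2 [8.28, -7.67, 0.0, 1.2]
1.32 [9.47, -7.77, 0.0, 1.32]
[{'position': [0.6297, -0.1537, 0.14], 'confidence': 0.8}]
```

View pics/w10.png

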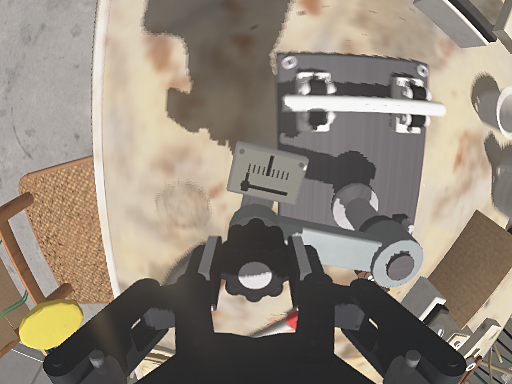

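Request:
{"fn": "send_rows", "kwargs": {"steps": [[0.33,-1.15,0,0.12,-0.5],[0.8,-2.25,0,0.24,-0.5],[1.4,-3.29,0,0.36,-0.5],[2.12,-4.25,0,0.48,-0.5],[2.95,-5.12,0,0.6,-0.5],[3.87,-5.88,0,0.72,-0.5],[4.89,-6.52,0,0.84,-0.5],[5.97,-7.04,0,0.96,-0.5],[7.1,-7.42,0,1.08,-0.5]]}}

```text
time: 16.8
position: [0.5536, -0.0855, 0.1472]
eef_rot: [0.96, 0.28, 0.003, 0.001]
wrist_force: [7.2, 1.2, -9.7]
opening: 0.421
```

```bash
python3 arc.py 0.6475 -0.052 .4
python3 - <<'E'
from h import *
cap('wrist','w11.png'); print(bot.landmark_of('wrist','knob_grip')[:1])
E
```

```text
{'time': 16.8, 'q': [-0.2292, 0.3809, 1.6816, 0.001, 1.0718, -0.797], 'position': [0.5536, -0.0855, 0.1472], 'eef_rot': [0.96, 0.2799, 0.0034, 0.0014], 'wrist_force': [7.1983, 1.1915, -9.7318], 'opening': 0.4208}
yaw 0.5673726881485949
radius 0.09965562573936682 ang -2.798804192424952
0.12 [0.33, -1.15, 0.0, 0.12]
0.24 [0.79, -2.25, 0.0, 0.24]
0.36 [1.38, -3.29, 0.0, 0.36]
[{'position': [0.5554, -0.0852, 0.1398], 'confidence': 0.92}]
```

View pics/w11.png

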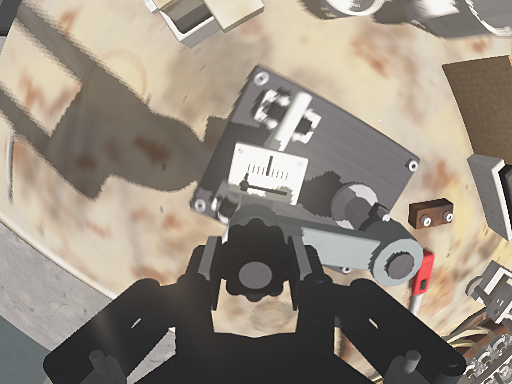

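Request:
{"fn": "send_rows", "kwargs": {"steps": [[0.15,-0.6,0,0.06,-0.5],[0.33,-1.15,0,0.12,-0.5],[0.53,-1.65,0,0.18,-0.5],[0.65,-1.9,0,0.2,-0.5]]}}

```text
time: 17.3
position: [0.5489, -0.0656, 0.1472]
eef_rot: [0.983, 0.185, 0.003, 0.001]
wrist_force: [-0.1, -2.7, -5.9]
opening: 0.419
```

```bash
python3 arc.py 0.6475 -0.052 .2
python3 - <<'E'
from h import *
cap('wrist','w12.png'); print(bot.landmark_of('wrist','knob_grip')[:1])
E
```

```text
{'time': 17.3, 'q': [-0.1952, 0.3722, 1.6971, -0.0003, 1.0654, -0.5675], 'position': [0.5489, -0.0656, 0.1472], 'eef_rot': [0.9827, 0.1852, 0.0032, 0.0014], 'wrist_force': [-0.0602, -2.6559, -5.8696], 'opening': 0.4185}
yaw 0.3724820641714685
radius 0.09951076184733303 ang -3.004350036893582
0.12 [0.34, -1.15, 0.0, 0.12]
[{'position': [0.5483, -0.0642, 0.1418], 'confidence': 0.81}]
```

View pics/w12.png

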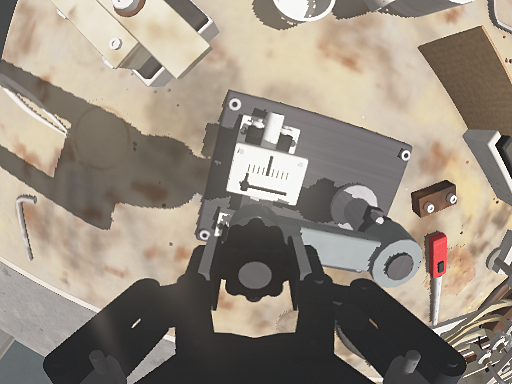

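Request:
{"fn": "send_rows", "kwargs": {"steps": [[0.04,-0.15,0,0,-0.5],[0.07,-0.3,0,0,-0.5],[0.07,-0.3,0,0,-0.5]]}}

```text
time: 17.7
position: [0.5486, -0.0633, 0.1471]
eef_rot: [0.983, 0.186, 0.003, 0.002]
wrist_force: [0.9, -4.0, -5.3]
opening: 0.418
```

Request:
{"fn": "send_rows", "kwargs": {"steps": [[0.04,-0.15,0,0,-0.5],[0.08,-0.3,0,0,-0.5],[0.08,-0.3,0,0,-0.5]]}}

```text
time: 18.0
position: [0.5486, -0.0631, 0.1472]
eef_rot: [0.982, 0.187, 0.003, 0.005]
wrist_force: [0.8, -11.1, -7.2]
opening: 0.419
```

At the stop: the force rose to 11 N with no more motion. Now I'll turn the knob clockwise.

Request:
{"fn": "send_rows", "kwargs": {"steps": [[0,0,0,0.14,-0.5],[0,0,0,0.28,-0.5],[0,0,0,0.42,-0.5],[0,0,0,0.56,-0.5],[0,0,0,0.7,-0.5],[0,0,0,0.84,-0.5],[0,0,0,1.0,-0.5],[0,0,0,1.0,-0.5]]}}

```text
time: 18.8
position: [0.549, -0.0633, 0.1472]
eef_rot: [0.952, -0.307, 0.005, 0.002]
wrist_force: [1.8, -3.3, -5.9]
opening: 0.417
```

```bash
cat > g.py <<'E'
from h import *
import sys
n=sys.argv[1]
o=bot.get_obs();print(P(o));q=o['eef_rot'];print('yaw',2*np.arctan2(q[1],q[0]))
im=cap('wrist',n+'.png')
I=bot.landmark_of('wrist','index_tip')[:1];G=bot.landmark_of('wrist','gauge_mark')[:1]
for d in I+G: print(np.round(d['position'],4),d['confidence'])
if I and G:
    e=np.array(G[0]['position'])-np.array(I[0]['position']);print('mark-index along arm',e[0]*.9925+e[1]*.122,'across',-e[0]*.122+e[1]*.9925)
if I or G:
    u,v=proj('wrist',(I+G)[0]['position']).astype(int)
    x0=min(max(0,u-50),412);y0=min(max(0,v-40),304)
    cv2.imwrite('pics/'+n+'c.png',cv2.resize(im[y0:y0+80,x0:x0+100,::-1],None,fx=7,fy=7,interpolation=cv2.INTER_CUBIC))
E
python3 g.py w13
```

```text
{'time': 18.8, 'q': [-0.1874, 0.371, 1.6991, -0.0069, 1.0621, 0.4409], 'position': [0.549, -0.0633, 0.1472], 'eef_rot': [0.9516, -0.3074, 0.005, 0.0024], 'wrist_force': [1.7605, -3.2706, -5.8675], 'opening': 0.4174}
yaw -0.6249587157185388
[ 0.532  -0.0328  0.0895] 0.43
[ 0.5459 -0.0274  0.0926] 0.89
mark-index along arm 0.014454550000000024 across 0.0036636999999999998
```

View pics/w13.png

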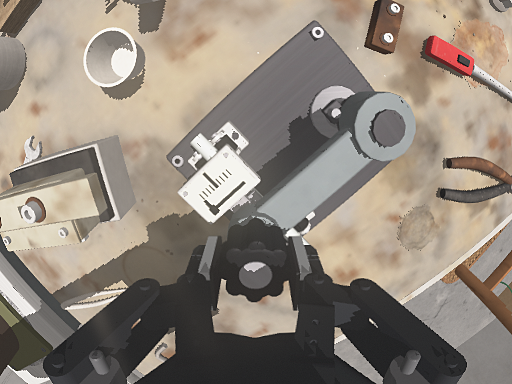

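Request:
{"fn": "send_rows", "kwargs": {"steps": [[0,0,0,0.14,-0.5],[0,0,0,0.28,-0.5],[0,0,0,0.42,-0.5],[0,0,0,0.56,-0.5],[0,0,0,0.7,-0.5],[0,0,0,0.7,-0.5]]}}

```text
time: 19.55
position: [0.5492, -0.0634, 0.1472]
eef_rot: [0.79, -0.613, 0.006, 0.0]
wrist_force: [2.2, -4.2, -5.9]
opening: 0.419
```

```bash
python3 g.py w14
```

```text
{'time': 19.55, 'q': [-0.1875, 0.371, 1.6992, -0.007, 1.0614, 1.1358], 'position': [0.5492, -0.0634, 0.1472], 'eef_rot': [0.79, -0.6131, 0.0059, 0.0004], 'wrist_force': [2.1921, -4.1626, -5.8739], 'opening': 0.4191}
yaw -1.3199615915303413
[ 0.533  -0.0344  0.0923] 0.62
[ 0.5446 -0.0299  0.0932] 0.91
mark-index along arm 0.012061999999999944 across 0.0030510500000000074
```

View pics/w14.png

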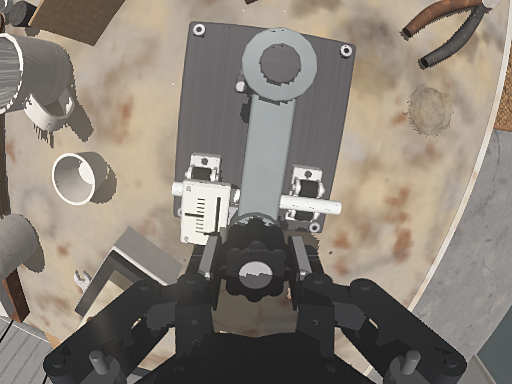

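View pics/w14c.png

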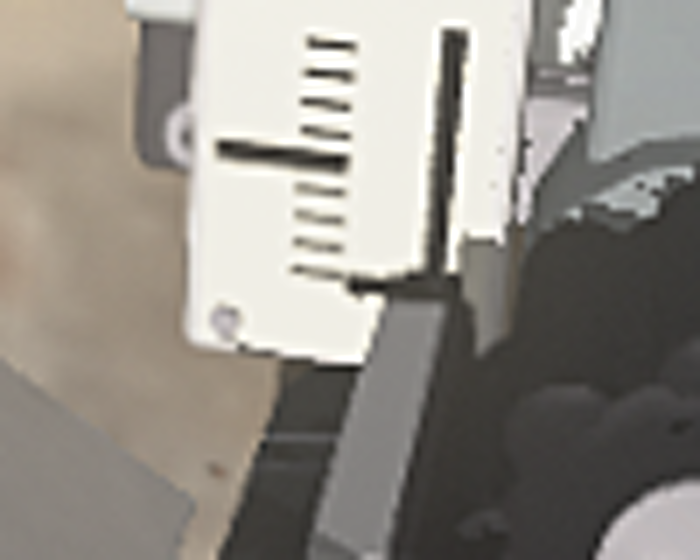

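The gauge crop shows the index tip at (350,285), by the 4th tick below the bold mark (345,160), so it hasn't stirred yet. I'll keep turning.

Request:
{"fn": "send_rows", "kwargs": {"steps": [[0,0,0,0.14,-0.5],[0,0,0,0.28,-0.5],[0,0,0,0.42,-0.5],[0,0,0,0.5,-0.5],[0,0,0,0.5,-0.5]]}}

```text
time: 20.2
position: [0.5492, -0.0636, 0.1472]
eef_rot: [-0.616, 0.788, -0.006, 0.001]
wrist_force: [1.1, -5.1, -5.5]
opening: 0.418
```

```bash
python3 g.py w15
```

```text
{'time': 20.2, 'q': [-0.1876, 0.371, 1.6992, -0.0075, 1.0611, 1.6314], 'position': [0.5492, -0.0636, 0.1472], 'eef_rot': [-0.6155, 0.7881, -0.006, 0.001], 'wrist_force': [1.1398, -5.1192, -5.4623], 'opening': 0.4181}
yaw 4.467783176170841
[ 0.5434 -0.0279  0.0909] 0.75
```

View pics/w15.png

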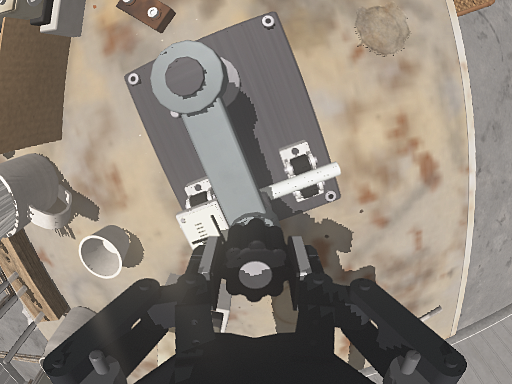

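View pics/w15c.png

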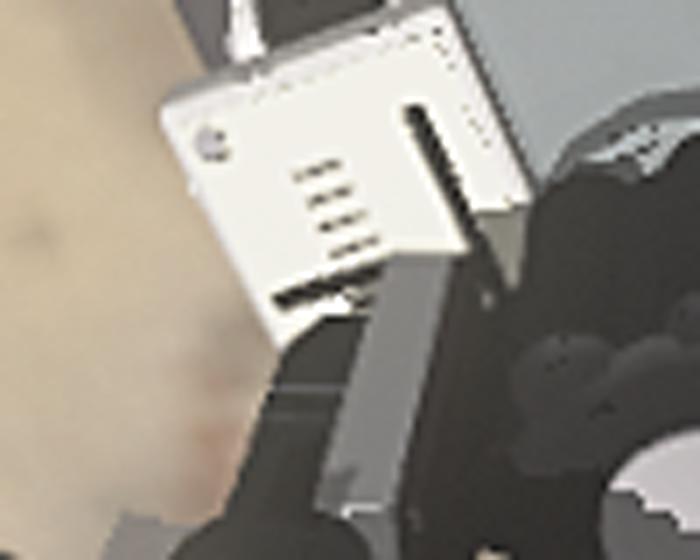

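The finger hides the index now. I'll let go and turn the open hand back round the knob for a fresh grip.

Request:
{"fn": "send_rows", "kwargs": {"steps": [[0,0,0,0,0.1],[0,0,0,0,0.3],[0,0,0,-0.1,0.3],[0,0,0,-0.25,0.3],[0,0,0,-0.4,0.3],[0,0,0,-0.55,0.3],[0,0,0,-0.7,0.3],[0,0,0,-0.85,0.3],[0,0,0,-1.0,0.3],[0,0,0,-1.15,0.3]]}}

```text
time: 21.35
position: [0.5497, -0.063, 0.148]
eef_rot: [0.946, -0.323, 0.006, 0.002]
wrist_force: [0.3, -0.2, 0.8]
opening: 0.649
```

```bash
python3 g.py w16
```

```text
{'time': 21.35, 'q': [-0.1869, 0.3699, 1.6983, -0.0064, 1.0617, 0.4737], 'position': [0.5497, -0.063, 0.148], 'eef_rot': [0.9464, -0.3229, 0.0062, 0.0019], 'wrist_force': [0.3409, -0.237, 0.8424], 'opening': 0.6492}
yaw -0.6575455475398277
[ 0.5345 -0.0318  0.0907] 0.49
[ 5.443e-01 -6.160e-02 -5.000e-04] 0.64
mark-index along arm 0.006090900000000032 across -0.030772100000000007
```

View pics/w16.png

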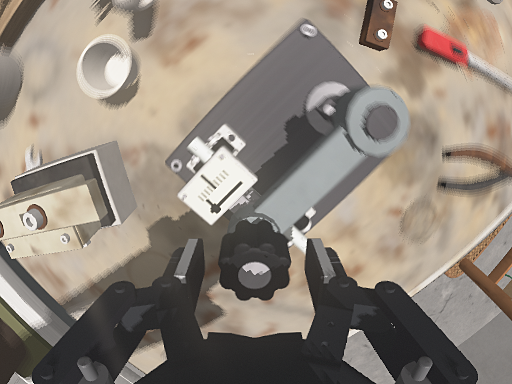

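View pics/w16c.png

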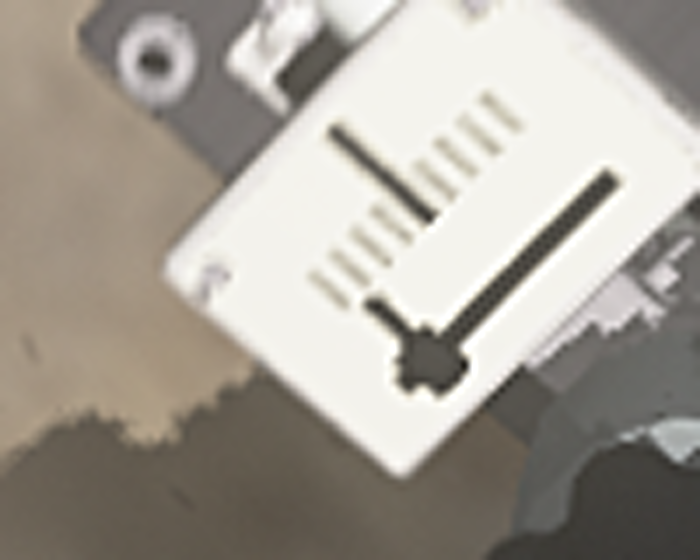

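View pics/w13c.png

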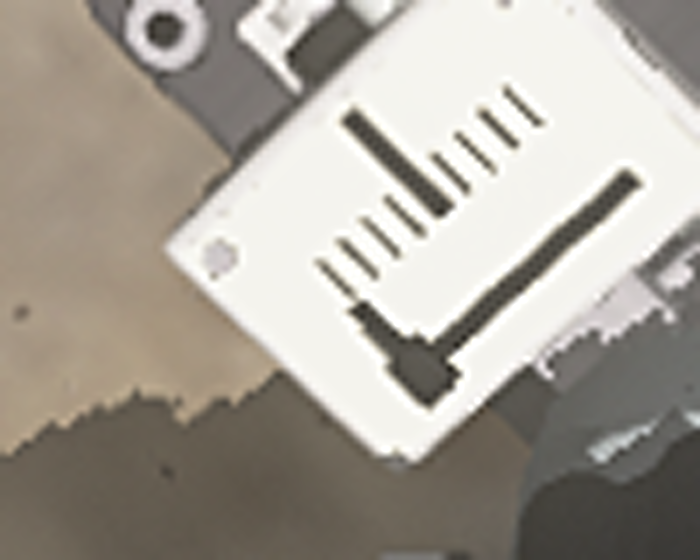

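Request:
{"fn": "send_rows", "kwargs": {"steps": [[0,0,0,-0.15,0.3],[0,0,0,-0.3,0.3],[0,0,0,-0.45,0.3],[0,0,0,-0.6,0.3],[0,0,0,-0.65,0.2],[0,0,0,-0.65,-0.1],[0,0,0,-0.65,-0.5],[0,0,0,-0.65,-0.5],[0,0,0,-0.65,-0.5],[0,0,0,-0.65,-0.5]]}}

```text
time: 22.5
position: [0.5489, -0.063, 0.1485]
eef_rot: [1.0, -0.01, 0.005, 0.004]
wrist_force: [-2.8, -0.5, 4.8]
opening: 0.418
```

```bash
python3 g.py w17
```

```text
{'time': 22.5, 'q': [-0.187, 0.369, 1.6986, -0.0066, 1.0636, -0.1637], 'position': [0.5489, -0.063, 0.1485], 'eef_rot': [0.9999, -0.01, 0.0046, 0.0038], 'wrist_force': [-2.7992, -0.4679, 4.8467], 'opening': 0.4182}
yaw -0.020050495969273094
[ 0.5334 -0.0325  0.0919] 0.54
[ 0.5455 -0.0285  0.0913] 0.77
mark-index along arm 0.012497250000000001 across 0.0024938000000000004
```

View pics/w17.png

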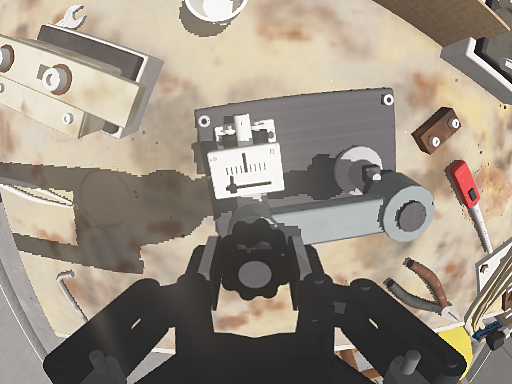

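View pics/w17c.png

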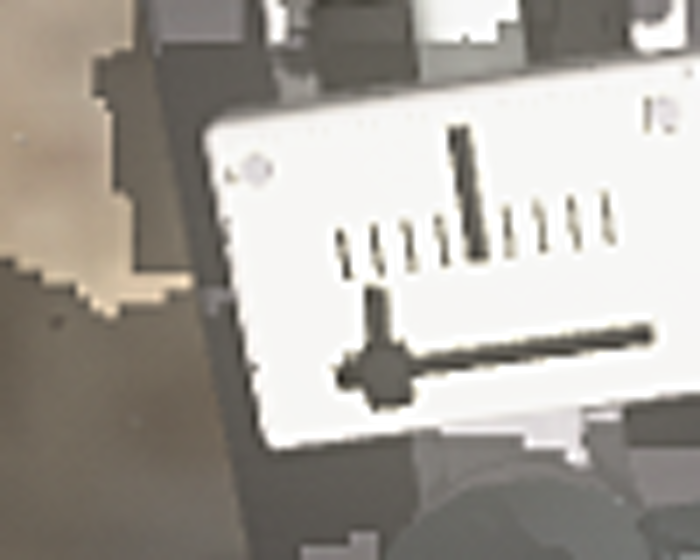

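The index tip (375,287) is now level with the third tick short of the bold mark, about 9 mm to go.

Request:
{"fn": "send_rows", "kwargs": {"steps": [[0,0,0,0.14,-0.5],[0,0,0,0.28,-0.5],[0,0,0,0.42,-0.5],[0,0,0,0.56,-0.5],[0,0,0,0.7,-0.5],[0,0,0,0.85,-0.5],[0,0,0,0.85,-0.5]]}}

```text
time: 23.35
position: [0.5494, -0.0632, 0.1486]
eef_rot: [0.906, -0.423, 0.006, 0.001]
wrist_force: [0.5, -1.3, -0.4]
opening: 0.418
```

```bash
python3 g.py w18
```

```text
{'time': 23.35, 'q': [-0.1871, 0.3691, 1.6981, -0.0068, 1.063, 0.689], 'position': [0.5494, -0.0632, 0.1486], 'eef_rot': [0.9063, -0.4227, 0.0063, 0.0015], 'wrist_force': [0.4619, -1.2691, -0.4417], 'opening': 0.4182}
yaw -0.8727722458869404
[ 0.5409 -0.0295  0.0875] 0.53
[ 0.5467 -0.029   0.085 ] 0.71
mark-index along arm 0.0058174999999999165 across -0.00021134999999999275
```

View pics/w18c.png

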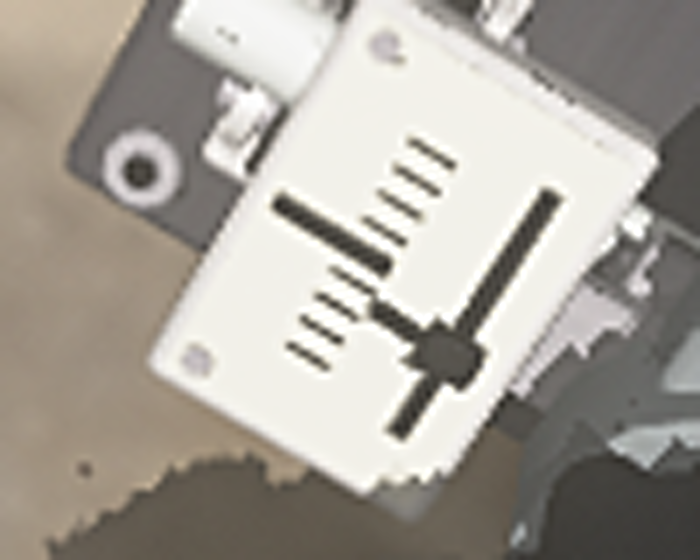

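The index tip (373,309) is about 1.5 ticks short of the bold mark's inner end (388,268), some 4 mm.

Request:
{"fn": "send_rows", "kwargs": {"steps": [[0,0,0,0.14,-0.5],[0,0,0,0.28,-0.5],[0,0,0,0.4,-0.5],[0,0,0,0.4,-0.5]]}}

```text
time: 23.9
position: [0.5496, -0.0634, 0.1486]
eef_rot: [0.806, -0.592, 0.007, 0.0]
wrist_force: [1.4, -2.9, -0.8]
opening: 0.416
```

```bash
python3 g.py w19
```

```text
{'time': 23.9, 'q': [-0.1873, 0.3692, 1.6979, -0.0072, 1.0626, 1.0834], 'position': [0.5496, -0.0634, 0.1486], 'eef_rot': [0.8059, -0.592, 0.0067, 0.0003], 'wrist_force': [1.4107, -2.936, -0.8099], 'opening': 0.4156}
yaw -1.2672260185194928
[ 0.5426 -0.0318  0.0875] 0.6
[ 0.5449 -0.0288  0.0892] 0.58
mark-index along arm 0.00264875000000008 across 0.002696899999999993
```

View pics/w19c.png

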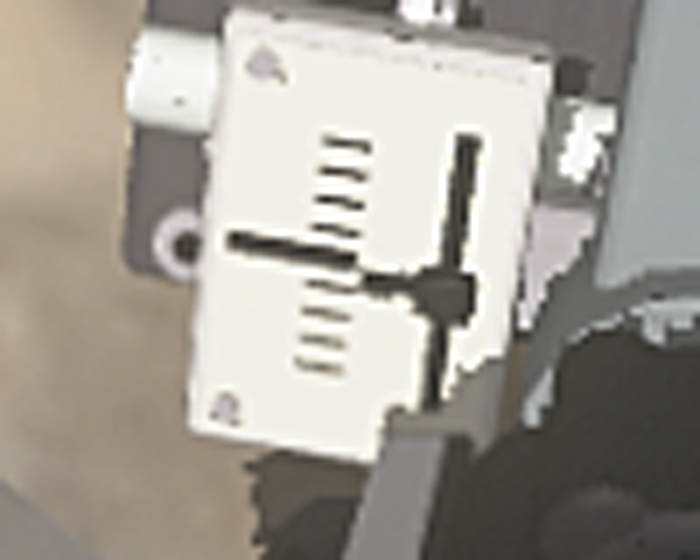

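Tip (362,281) against the bold line at (362,261) reads about 2 mm short, or about 1 mm short once the parallax seen unloaded is taken off. I'll nudge it, let go and look square-on.

Request:
{"fn": "send_rows", "kwargs": {"steps": [[0,0,0,0.06,-0.5],[0,0,0,0.1,-0.5],[0,0,0,0.1,-0.5],[0,0,0,0.1,0],[0,0,0,0.1,0.3],[0,0,0,0.1,0.3]]}}

```text
time: 24.65
position: [0.5494, -0.0631, 0.1486]
eef_rot: [0.776, -0.63, 0.006, -0.0]
wrist_force: [-0.5, 0.7, 0.2]
opening: 0.649
```

Request:
{"fn": "send_rows", "kwargs": {"steps": [[0,0,-2,0,0.3],[0,0,-5,-0.15,0.3],[0,0,-5,-0.3,0.3],[0,0,-5,-0.45,0.3],[0,0,-5,-0.6,0.3],[0,0,-5,-0.75,0.3],[0,0,-5,-0.9,0.3],[0,0,-5,-1.05,0.3],[0,0,-5,-1.2,0.3],[0,0,-5,-1.35,0.3]]}}

```text
time: 25.65
position: [0.5487, -0.0624, 0.1986]
eef_rot: [1.0, -0.004, 0.005, 0.004]
wrist_force: [0.6, 0.8, -0.3]
opening: 0.652
```

Request:
{"fn": "send_rows", "kwargs": {"steps": [[0,0,0,-0.1,0.3],[0,0,0,-0.1,0.3]]}}

```text
time: 25.85
position: [0.5485, -0.0622, 0.1986]
eef_rot: [0.999, 0.047, 0.005, 0.004]
wrist_force: [-0.2, -0.4, 0.2]
opening: 0.649
```

```bash
python3 g.py w20
python3 - <<'E'
from h import *
print(bot.landmark_of('wrist','tube_mid')[:1],bot.landmark_of('wrist','nest')[:1])
# along-arm parallax: camera center vs gauge
print(ray('wrist',(256,192))[0])
E
```

```text
{'time': 25.85, 'q': [-0.1861, 0.3152, 1.636, -0.0056, 1.1795, -0.2774], 'position': [0.5485, -0.0622, 0.1986], 'eef_rot': [0.9989, 0.0467, 0.0047, 0.0038], 'wrist_force': [-0.2299, -0.3719, 0.207], 'opening': 0.6493}
yaw 0.09344806163974755
[ 0.5449 -0.029   0.0894] 0.64
[ 0.5452 -0.0272  0.0862] 0.86
mark-index along arm 0.0005173499999999676 across 0.0017499000000000071
[] [{'position': [0.5468, -0.0683, 0.0421], 'confidence': 0.94}]
[0.53933117 0.0213871  0.3206603 ]
```

View pics/w20.png

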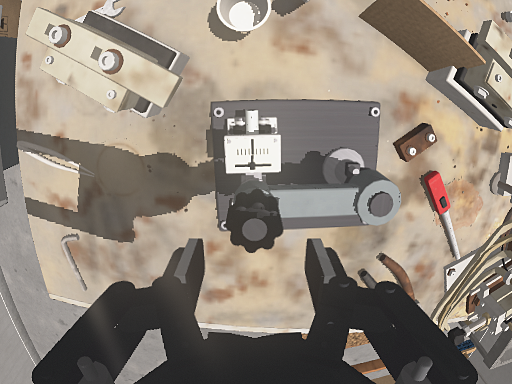

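View pics/w20c.png

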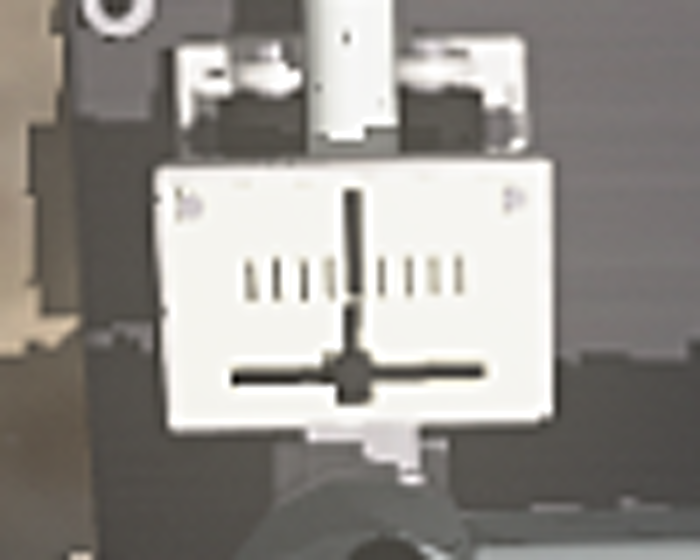

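Request:
{"fn": "send_rows", "kwargs": {"steps": [[0,0,-3,0,0.3],[0,0,-6,0,0.3],[0,0,-6,0,0.3],[0,0,-6,0,0.3]]}}

```text
time: 26.5
position: [0.5484, -0.062, 0.2593]
eef_rot: [0.999, 0.045, 0.006, 0.004]
wrist_force: [-0.0, -0.0, -1.6]
opening: 0.651
```

```bash
python3 g.py w21
python3 - <<'E'
from h import *
cap('side','s21.png')
for l in('tube_mid','nest','head','post_axis','cup','crucible_','hex_key'): print(l,[(np.round(d['position'],4),round(d['confidence'],2)) for d in bot.landmark_of('side',l)[:1]],[(np.round(d['position'],4),round(d['confidence'],2)) for d in bot.landmark_of('wrist',l)[:1]])
im=cv2.imread('pics/s21.png');cv2.imwrite('pics/s21c.png',cv2.resize(im[180:275,230:350],None,fx=6,fy=6,interpolation=cv2.INTER_CUBIC))
E
```

```text
{'time': 26.5, 'q': [-0.1856, 0.2616, 1.5495, -0.0056, 1.3174, -0.275], 'position': [0.5484, -0.062, 0.2593], 'eef_rot': [0.9989, 0.0453, 0.0057, 0.0041], 'wrist_force': [-0.0061, -0.0158, -1.566], 'opening': 0.6512}
yaw 0.09069302630954915
[ 0.5453 -0.0287  0.0869] 0.57
tube_mid [(array([ 0.5505, -0.0651,  0.0427]), 0.63)] []
nest [(array([ 0.5472, -0.0651,  0.0476]), 0.95)] [(array([ 0.5477, -0.0664,  0.0417]), 0.8)]
head [(array([ 0.5469, -0.0674,  0.1029]), 0.89)] [(array([ 0.5501, -0.06  ,  0.104 ]), 0.78)]
post_axis [(array([ 0.6503, -0.0504,  0.0968]), 0.72)] [(array([ 0.6453, -0.0522,  0.0976]), 0.59)]
cup [] []
crucible_ [(array([ 0.5493, -0.0642,  0.0428]), 0.69)] [(array([0.5252, 0.1034, 0.0025]), 0.62)]
hex_key [(array([ 0.3082, -0.2237,  0.0004]), 0.55)] [(array([ 0.3067, -0.2266, -0.0017]), 0.52)]
```

View pics/w21c.png

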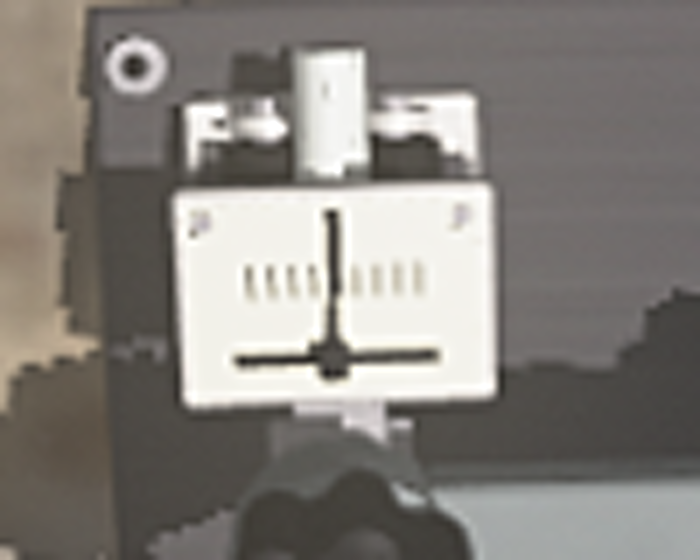

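View pics/s21c.png

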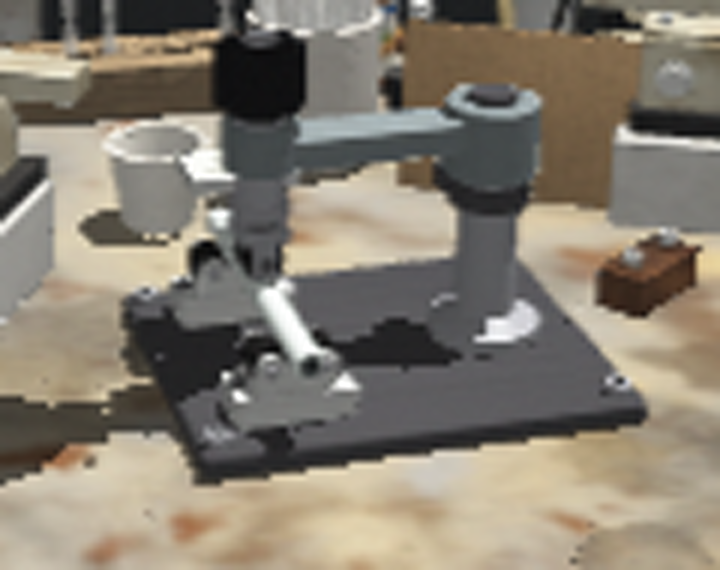

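The index (332,310) lines up with the bold mark (332,295). The tube lies in both roller pairs, and the roller is on it with the arm over it. I'm handing in.

```bash
python3 -c "
from bench import bot
print(bot.hand_in())"
```

```text
the job is handed in; nothing more can be done
None
```

I laid the tube in the roller stand, swung the arm to its stop, wound the index to the bold mark, let go and handed in. The clock read about 27 s of the 72 s allowed, and `hand_in` gave no verdict.

- **Tube:** I set it down with about 2 N at the wrist and opened the fingers. The last side picture shows it in both roller pairs. The networks put its centre about 3 mm from the nest along the nest's x, right at the limit. That is within their own error, and in the wrist picture before I swung the arm in it lay centred between the rollers.
- **Arm:** I gripped the knob and carried the arm round until it stopped moving and the wrist force rose to about 11 N. I could not read its angle directly, but the pictures show it over the tube.
- **Knob:** I turned it about 3.5 rad clockwise in two grips. Seen square-on after letting go, the index stands about 0.3 mm short of the mark or level with it, so the force on the tube should be about 15 N. At oblique angles it read about 1 mm further short, which I put down to parallax.
- **Bystanders:** The hex key and crucible were found within about 3 mm of where they started. In the last check the cup was not found, and the side-camera network also put the crucible on the stand, which was a false find. The robot never went near the cup.

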